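# Complete the jar row on the bench riser

### The arm

A 6-joint arm with a two-finger parallel gripper is mounted at the origin on a cart in front of the work surface, level with it; the furniture and walls round the work are solid. World frame = base frame: x ahead of the robot, y to its left, z up, the work surface at z = 0. Lengths are in m, angles in rad, forces in N, time in s.
With the tool pointing down it reaches from about 0.425 to 0.95 m from the base axis. Payload 14.7 kg.
Tool frame: the origin (TCP) lies midway between the tips of the shut fingers; the grasp point (between the pads) lies 19 mm behind it; z points along the fingers, y is the direction in which the jaws open and shut (so a half turn about z gives the same grasp; the last joint's range is limited). The gripper opens to 85 mm and grips with 20 to 120 N. Pads are 22 mm wide; open, the fingers measure 114 mm over their backs; the gripper's body (76 mm by 85 mm) begins 54 mm behind the grasp point. The pads swing forward as they close: fully open they stand 13 mm farther back than shut.
Start: joints at [1.264, 0.48, 1.596, -0, 1.065, -0.047], TCP at [0.167, 0.628, 0.231] pointing down, gripper open.
Joint ranges: [-2.75, 2.75], [-0.82, 2.05], [0.23, 2.67], [-1.56, 4.7], [0.09, 2.69], [-2.92, 2.92]. Speed limits (rad/s): [1.89, 1.89, 2.39, 3.01, 3.01, 3.01].

### API

Orientations are given as a unit quaternion [w, x, y, z].
In Python, from rig import env gives the robot as it stands.
- The arm moves only by the shell command python3 -m handwheel 'ROWS'. ROWS is a JSON object of lists of equal length, an entry for each row: "grip": the finger opening in mm, from 0 to 85.4; "travel": the shift along the tool's x, y, z in mm, a list of three; "angular": the turn, a rotation vector about the tool's x, y, z in degrees, a list of three. In form: {"grip": [grip, ...], "travel": [[dx, dy, dz], ...], "angular": [[rx, ry, rz], ...]}. A call has 1 to 20 rows; each row shifts and turns the commanded pose from where the row before left it, along the tool's axes as they then stand; what a row does not reach is not made up. A row lasts 1/8 s, in which the tool goes at most 62.5 mm and 10.7 degrees, less where a joint would pass 70% of its speed; a pose out of reach is approached as far as the arm can. A call is refused whole if a number of a shift passes 62.5 or a number of a turn 10.7, either way. A call with a gripper value outside its range is refused whole. The fingers move at their own pace and stop on an object; the grip force is fixed at half the most. Time passes only in rows, so rows that do not move let the fingers close. It gives the time, the measured TCP pose, the force and the opening at its end, in the units of the state.
- env.get_state(): the state, without advancing time (a new reading comes with each control period).
- env.get_image(name): name is "scene" or "top" or "wrist"; returns a dict with "frame" (400x640x3 uint8, red, green, blue), "fov_y" (degrees; the focal length in pixels is half the picture's height over the tangent of half this angle, whatever the lens; pixels are square), "cx", "cy" (the principal point, pixels), "T" (4x4, takes a point from camera to world coordinates). Camera axes: x right, y down, z forward; pixel columns grow to the right and rows downward; lengths in m; the calibration is good to about 2 mm. A picture is of the moment at which its call begins. There is no depth.
- env.hand_in(): hands the job in, once; it reports no verdict.
Trained networks look in a picture, given as the dict that the camera call returned (one of the last four; its "shot" number tells which), for a name from the list of things; names that differ only in an ending like _2 or _b are one class to them, and where a whole thing is asked for, a point or a joint stands for the part that bears it (a point fixed in the world has none). Each returns a list of dicts, best first, with "score" (0 to 1); they miss things now and then, are a little off and sometimes report something else, mostly with a low value. They report only what shows in the picture. A call takes as long as a camera call. They do not tell look-alikes from the thing itself.
- env.trace(picture, target): "pixels" (400x640 bool, what is visible of it) and "centre" ([column, row] in pixels, amid what is visible of it).
The state is a dict: "time_s": time; "joint_pos": joint angles; "dq": joint speeds; "joint_efforts": joint torques, N m; "eef_pos": TCP position; "ee_rot": TCP orientation; "contact_force": force on the tool from outside, world axes, zero at the start; "ft_torque": the same for the moment, N m; "opening": finger opening in m.
Only numpy, scipy, OpenCV 4.12 (cv2) and the standard library are available. Lean on these libraries where they do the work, as an engineer would, in place of code of your own. Each camera call takes 0.05 s, during which the arm holds its last target. There are 200 camera calls.

### The job

Complete the row of sample jars on the lower board of the bench riser, where the tall jar already stands: stand the middle-sized jar to the right of the tall one (as seen from the robot) and the smallest jar to the right of that, all three upright in one straight line along the board, with a gap of about 35 mm between neighbours. Carry the jars upright and set them down without dropping them; leave the tall jar, the vial on the bench and the things on the riser's upper tier where they are.

Things in the scene. Friction and masses are not known exactly. Their poses are not given: they have to be found in the camera images.
- riser: fixed two-tier bench riser, 320 mm wide along its y, grey boards on aluminium posts, open in front and at the sides. Origin: on the bench, below the middle of the row line; x points to the back, away from the robot, y to the left, z up. Rear posts at x = 51 to 69 mm, y = +-149 mm; back rail at x = 63 to 69 mm, z = 51 to 69 mm.
- board (a point): point on top of the riser's lower board in the middle of the row line (riser x = 0, y = 0, z = 30 mm); axes as the riser's. The board runs from 65 mm in front of this point to 70 mm behind it; the row stands on the line x = 0, parallel to the front edge.
- tier_edge (a point): middle of the lower front edge of the riser's upper tier (riser x = -15, y = 0, z = 230 mm). The tier, three slats 12 mm thick, runs back to x = 70 mm over the full width; its end arms (y = +-149 mm) reach down to z = 218 mm. It overhangs the row line: a tool pointing straight down cannot serve the row, it must lean back, rear towards the robot, by about 30 to 45 degrees.
- tall_jar: white plastic sample jar with a black screw lid, 66 mm in diameter and 91 mm tall over the lid; body wall upright up to about 80 mm, lid from 73 to 91 mm, 62 mm in diameter. Origin: centre of its underside; z up its axis. Already stands at the left end of the row, 85 to 100 mm left of the riser's middle, on the row line to 3 mm; it is the start of the row and stays. 0.4 kg.
- middle_jar: white plastic sample jar with a blue screw lid, 58 mm in diameter and 83 mm tall over the lid; body wall upright up to about 72 mm, lid from 65 to 83 mm, 54 mm in diameter. Origin: centre of its underside; z up its axis. Stands loose on the open front part of the bench, to the left or to the right of the riser. About 0.16 kg.
- small_jar: white plastic sample jar with a green screw lid, 52 mm in diameter and 67 mm tall over the lid; body wall upright up to about 56 mm, lid from 49 to 67 mm, 48 mm in diameter. Origin: centre of its underside; z up its axis. Stands loose on the open front part of the bench, on the other side of the riser. About 0.12 kg.
- vial: bystander: small glass vial with black cap, 27 mm in diameter, 56 mm tall, standing on the bench in front of the riser; origin at the centre of its underside
- tape_roll: bystander: roll of grey tape, 72 mm in diameter, 19 mm high, lying on the riser's upper tier; origin at the centre of its underside
- brass_weight: bystander: brass laboratory weight with a knob, 25 mm in diameter, 30 mm tall, standing on the riser's upper tier; origin at the centre of its underside
Things that resemble listed ones, but are neither listed nor needed, are in the scene too. Leave any turquoise look-alike of the middle_jar alone. What is shaped like the small_jar but yellow is not meant.

How it is judged:
By the outcome, as a careful person would: the job done as asked, in the order asked, and still so for the second after the job is handed in, with the robot touching nothing.
It also fails if it takes over 67 s, if anything falls off the work surface, if the arm or the gripper's body presses on something with over 40 N, if the wrist force passes 120 N, or if a joint passes its speed limit or range.

## Working session

There is one attempt and no reset: what is moved stays moved. The work goes in short steps, Python scripts to look and compute and a shell command to move; the robot and the scene stay as the last step left them, time stands still between calls to the robot, and variables do not carry over. Pictures are saved under pics/ and viewed, about 8 in all and at most 12, crops included, and the job is handed in when it is done.

```bash
ls; mkdir -p pics; python3 - <<'E'
from rig import env
import cv2,numpy as np
s=env.get_state();print(s)
ims=[]
for n in ["scene","top"]:
    p=env.get_image(n)
    print(n,p["fov_y"],p["cx"],p["cy"],np.round(p["T"],3).tolist(),[k for k in p])
    for t in ["middle_jar","small_jar","tall_jar","vial","board","tier_edge","riser","tape_roll","brass_weight"]:
        print(t,[(round(d["score"],2),np.round(d["centre"]).tolist(),int(d["pixels"].sum())) for d in env.trace(p,t)][:4])
    cv2.imwrite(f"pics/{n}0.png",p["frame"][:,:,::-1])
E
```

```text
pics
{'time_s': 0.0, 'joint_pos': array([ 1.26439435e+00,  4.80833851e-01,  1.59685444e+00,  2.78321024e-05,
        1.06510192e+00, -4.66004473e-02]), 'dq': array([-0.00098132, -0.00029317,  0.00177983,  0.00100778, -0.00105947,
       -0.0004845 ]), 'joint_efforts': array([-1.90765153e-03, -9.50655985e+01, -4.30147576e+01, -1.50040159e-04,
        1.28116351e-02,  1.24957521e-05]), 'eef_pos': array([0.16682743, 0.62781023, 0.23067833]), 'ee_rot': array([-1.17118233e-04,  1.29542411e-01,  9.91573701e-01, -5.87337851e-04]), 'contact_force': array([ 0.35706765, -0.06521768, -0.24307656]), 'ft_torque': array([-0.02544205, -0.01264331, -0.0061912 ]), 'opening': 0.0857667765781794}
scene 45.139329093562964 312.1339251051551 200.75740877474448 [[0.706, -0.392, 0.59, -0.37], [-0.708, -0.373, 0.599, -0.879], [-0.014, -0.841, -0.541, 1.02], [0.0, 0.0, 0.0, 1.0]] ['frame', 'fov_y', 'cx', 'cy', 'T', 'shot']
middle_jar [(0.92, [241.0, 214.0], 386), (0.9, [215.0, 198.0], 361), (0.74, [279.0, 222.0], 372)]
small_jar [(0.69, [364.0, 295.0], 430)]
tall_jar [(0.56, [338.0, 221.0], 556)]
vial [(0.56,
[... 210 characters left out ...]
4.0], 69)]
top 57.47390039378983 320.7697653039333 197.64481112515688 [[0.001, -0.995, 0.104, 0.433], [-1.0, -0.001, 0.006, 0.044], [-0.006, -0.104, -0.995, 1.266], [0.0, 0.0, 0.0, 1.0]] ['frame', 'fov_y', 'cx', 'cy', 'T', 'shot']
middle_jar [(0.83, [236.0, 227.0], 314), (0.81, [279.0, 212.0], 253), (0.74, [193.0, 227.0], 364), (0.3, [363.0, 175.0], 4660)]
small_jar [(0.74, [409.0, 228.0], 207), (0.72, [441.0, 222.0], 265)]
tall_jar [(0.66, [331.0, 182.0], 264), (0.31, [437.0, 220.0], 233)]
vial []
board [(0.66, [365.0, 174.0], 4598)]
tier_edge [(0.76, [365.0, 172.0], 4747)]
riser [(0.94, [364.0, 172.0], 4471)]
tape_roll [(0.91, [333.0, 159.0], 382)]
brass_weight [(0.59, [395.0, 160.0], 81)]
```

```bash
python3 - <<'E'
import cv2
a=cv2.imread("pics/scene0.png")[140:340,170:450]
b=cv2.imread("pics/top0.png")[120:270,160:480]
cv2.imwrite("pics/a.png",cv2.resize(a,None,fx=2.8,fy=2.8,interpolation=3));cv2.imwrite("pics/b.png",cv2.resize(b,None,fx=2.5,fy=2.5,interpolation=3))
E
```

```text
(no output)
```

View pics/a.png

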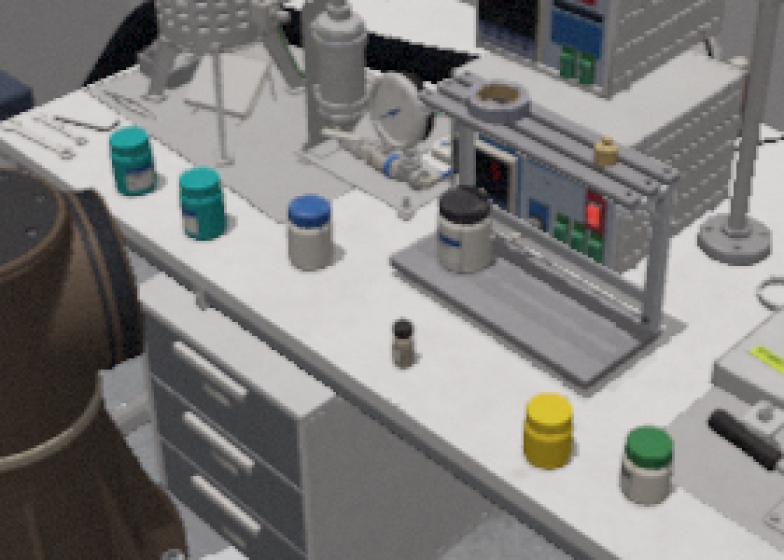

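View pics/b.png

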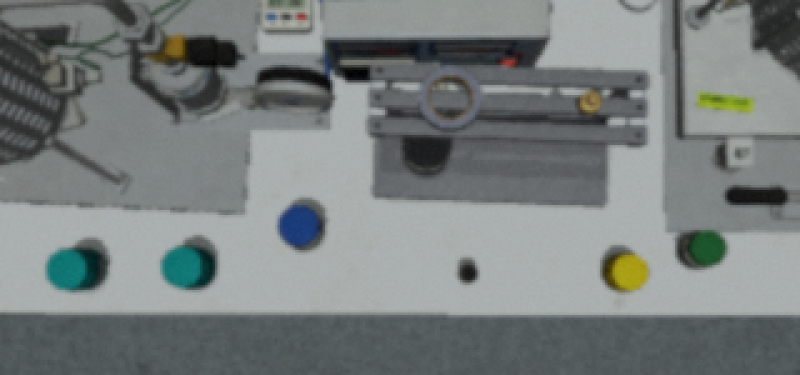

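The crops show two turquoise look-alikes at scene (215,198) and (241,214), and the blue-lid middle jar at (279,222). The yellow look-alike is at (365,295) and the green-lid small jar at about (401,306). In the top view: blue (280,210), green (442,219), yellow (411,228). I choose blue and green. Next I locate them.

```bash
cat > h.py <<'E'
from rig import env
import cv2,numpy as np
from scipy.optimize import least_squares
from scipy.spatial.transform import Rotation as R
def f(p): return p["frame"].shape[0]/2/np.tan(np.radians(p["fov_y"]/2))
def proj(p,X):
    T=np.array(p["T"]);c=(np.atleast_2d(X)-T[:3,3])@T[:3,:3]
    return c[:,:2]/c[:,2:]*f(p)+[p["cx"],p["cy"]]
def ray(p,uv,z):
    T=np.array(p["T"]);d=T[:3,:3]@np.array([(uv[0]-p["cx"])/f(p),(uv[1]-p["cy"])/f(p),1])
    return T[:3,3]+d*(z-T[2,3])/d[2]
H={"blue":((105,125),120),"green":((50,75),90),"yellow":((22,32),150)}
def mask(p,col,box):
    h=cv2.cvtColor(p["frame"],cv2.COLOR_RGB2HSV);(a,b),s=H[col]
    m=(h[...,0]>=a)&(h[...,0]<=b)&(h[...,1]>s)&(h[...,2]>35)
    k=np.zeros_like(m);x0,y0,x1,y1=box;k[y0:y1,x0:x1]=1
    n,l,st,_=cv2.connectedComponentsWithStats((m&k).astype(np.uint8))
    return l==1+np.argmax(st[1:,4])
def cylpix(p,c,r,z0,z1):
    a=np.linspace(0,2*np.pi,40);P=[[c[0]+r*np.cos(t),c[1]+r*np.sin(t),z] for z in(z0,z1) for t in a]
    return cv2.convexHull(proj(p,P).astype(np.float32))[:,0]
def cen(poly):
    m=cv2.moments(poly.astype(np.float32));return np.array([m["m10"],m["m01"]])/m["m00"]
def fitcyl(obs,r,z0,z1,x0):  # obs: list of (pic, mask)
    o=[(p,np.argwhere(m)[:,::-1].mean(0)) for p,m in obs]
    g=lambda c:np.concatenate([cen(cylpix(p,c,r,z0,z1))-u for p,u in o])
    s=least_squares(g,x0);return s.x,np.round(s.fun,1)
E
python3 - <<'E'
from h import *
t=env.get_image("top");s=env.get_image("scene")
for c,r,z0,z1,bt,bs in [("blue",.027,.065,.083,(265,195,295,225),(260,195,300,240)),("green",.024,.049,.067,(430,205,455,232),(385,290,420,330)),("yellow",.024,.049,.067,(398,215,425,240),(350,278,385,310))]:
    mt,ms=mask(t,c,bt),mask(s,c,bs)
    print(c,mt.sum(),ms.sum(),[np.round(v,4).tolist() for v in fitcyl([(t,mt)],r,z0,z1,[.5,0])],[np.round(v,4).tolist() for v in fitcyl([(t,mt),(s,ms)],r,z0,z1,[.5,0])])
# tall jar: lid dark in scene view
g=cv2.cvtColor(s["frame"],cv2.COLOR_RGB2GRAY);m=np.zeros_like(g,bool);m[205:222,323:348]=g[205:222,323:348]<75
print("tall",m.sum(),fitcyl([(s,m)],.031,.103,.121,[.55,.1]))
# vial cap
print("vial",ray(t,(160+467/2.5,120+270/2.5),.05))
# riser rough
for n,uv,z in [("FL",(308.8,197.2),.03),("FR",(402.8,202.4),.03)]: print(n,ray(t,uv,z))
for n,uv,z in [("sFL",(160+369/2.5,120+135/2.5),.242),("sFR",(160+648/2.5,120+144/2.5),.242),("sBL",(160+370/2.5,120+64/2.5),.242),("sBR",(160+649/2.5,120+70/2.5),.242)]: print(n,ray(t,uv,z))
E
```

```text
blue 195 121 [[0.5178, 0.1864], [-0.0, -0.0]] [[0.5186, 0.1857], [0.2, -0.2, -0.3, -0.0]]
green 148 189 [[0.4895, -0.3501], [0.0, 0.0]] [[0.4905, -0.3515], [0.4, -0.3, -0.8, -0.2]]
yellow 192 391 [[0.4576, -0.2428], [-0.0, 0.0]] [[0.4579, -0.2531], [3.1, -0.1, 0.6, -5.5]]
tall 231 (array([0.62973522, 0.01701856]), array([0., 0.]))
vial [ 0.45901662 -0.03557949  0.05      ]
FL [0.56397573 0.09195702 0.03      ]
FR [ 0.54637758 -0.22769846  0.03      ]
sFL [0.60785593 0.08742215 0.242     ]
sFR [ 0.59757716 -0.22914994  0.242     ]
sBL [0.6902874  0.08668101 0.242     ]
sBR [ 0.68318818 -0.23259509  0.242     ]
```

```bash
cat >> h.py <<'E'
from scipy.linalg import logm,expm
def Rt(phi,th):
    a,b=np.radians([phi,th]);z=np.array([np.sin(b)*np.cos(a),np.sin(b)*np.sin(a),-np.cos(b)]);y=np.array([-np.sin(a),np.cos(a),0])
    return np.stack([np.cross(y,z),y,z],1)
def pose(jar,h,phi,th,back=0,fwd=.023):
    T=np.eye(4);T[:3,:3]=Rt(phi,th);T[:3,3]=[jar[0],jar[1],h];T[:3,3]+=T[:3,2]*(fwd-back);return T
def cur():
    s=env.get_state();q=s["ee_rot"];T=np.eye(4);T[:3,:3]=R.from_quat([q[1],q[2],q[3],q[0]]).as_matrix();T[:3,3]=s["eef_pos"];return T
def rows(A,B,N):
    S=expm(np.real(logm(np.linalg.inv(A)@B))/N)
    print(N,"rows travel",np.round(S[:3,3]*1e3,1).tolist(),"angular",np.round(np.degrees(R.from_matrix(S[:3,:3]).as_rotvec()),2).tolist())
E
python3 - <<'E'
from h import *
w=env.get_image("wrist");A=cur();print(np.round(np.linalg.inv(A)@np.array(w["T"]),3),w["fov_y"])
P=pose([.518,.186],.045,-20,38,.09);print(P[:3,3]);rows(A,P,18)
for k in range(0,19,6):
    S=expm(np.real(logm(np.linalg.inv(A)@P))*k/18);print((A@S)[:3,3])
E
```

```text
[[ 0.    -0.96  -0.281  0.071]
 [ 1.     0.     0.001  0.001]
 [-0.001 -0.281  0.96  -0.143]
 [ 0.     0.     0.     1.   ]] 58.70953105196927
[0.47923832 0.2001081  0.09779672]
18 rows travel [-20.6, -17.5, 14.7] angular [0.09, -2.11, 0.27]
[0.16696074 0.62818994 0.23129833]
[0.26456046 0.4918038  0.15536815]
[0.37094792 0.34845801 0.11035738]
[0.47923832 0.2001081  0.09779672]
```

```bash
python3 - <<'E'
from h import *
A=cur();P=pose([.518,.186],.045,-20,38,.09);V=P.copy();V[2,3]+=.13
rows(A,V,16);print((A@expm(np.real(logm(np.linalg.inv(A)@V))*.5))[:3,3]);rows(V,P,5)
E
```

```text
16 rows travel [-25.7, -19.8, 8.6] angular [0.11, -2.37, 0.31]
[0.32746202 0.41762325 0.19386501]
5 rows travel [16.0, 0.0, 20.5] angular [0.0, -0.0, 0.0]
```

```bash
python3 -m handwheel '{"grip":[85,85,85,85,85,85,85,85,85,85,85,85,85,85,85,85,85,85],"travel":[[-25.7,-19.8,8.6],[-25.7,-19.8,8.6],[-25.7,-19.8,8.6],[-25.7,-19.8,8.6],[-25.7,-19.8,8.6],[-25.7,-19.8,8.6],[-25.7,-19.8,8.6],[-25.7,-19.8,8.6],[-25.7,-19.8,8.6],[-25.7,-19.8,8.6],[-25.7,-19.8,8.6],[-25.7,-19.8,8.6],[-25.7,-19.8,8.6],[-25.7,-19.8,8.6],[-25.7,-19.8,8.6],[-25.7,-19.8,8.6],[0,0,0],[0,0,0]],"angular":[[0.1,-2.37,0.3],[0.1,-2.37,0.3],[0.1,-2.37,0.3],[0.1,-2.37,0.3],[0.1,-2.37,0.3],[0.1,-2.37,0.3],[0.1,-2.37,0.3],[0.1,-2.37,0.3],[0.1,-2.37,0.3],[0.1,-2.37,0.3],[0.1,-2.37,0.3],[0.1,-2.37,0.3],[0.1,-2.37,0.3],[0.1,-2.37,0.3],[0.1,-2.37,0.3],[0.1,-2.37,0.3],[0,0,0],[0,0,0]]}'
python3 - <<'E'
from h import *
A=cur();P=pose([.518,.186],.045,-20,38,.09);V=P.copy();V[2,3]+=.13
print(np.round(A[:3,3],3),np.round(V[:3,3],3),np.degrees(R.from_matrix(V[:3,:3].T@A[:3,:3]).as_rotvec()),env.get_state()["joint_pos"])
w=env.get_image("wrist");t=env.get_image("top");cv2.imwrite("pics/w1.png",w["frame"][:,:,::-1])
ex=[.518,.186]; print(proj(w,[[.518,.186,.083]]))
for d in env.trace(w,"middle_jar"): print(d["score"],d["centre"])
rows(A,P,6)
E
```

```text
time_s: 3.4
eef_pos: [0.4797, 0.2001, 0.2274]
ee_rot: [0.32, 0.163, 0.932, -0.055]
contact_force: [0.3, 0.3, -0.7]
opening: 0.0849
[0.48  0.2   0.227] [0.479 0.2   0.228] [-0.15096019  0.08424537 -0.05556244] [ 0.72942454  0.24206457  2.26044948 -1.15964581  0.63031457  0.47643431]
[[323.5416864  118.54514986]]
0.9 [324.8, 85.7]
0.67 [537.8, 8.3]
6 rows travel [13.3, -0.0, 17.0] angular [0.03, -0.01, 0.01]
```

View pics/w1.png

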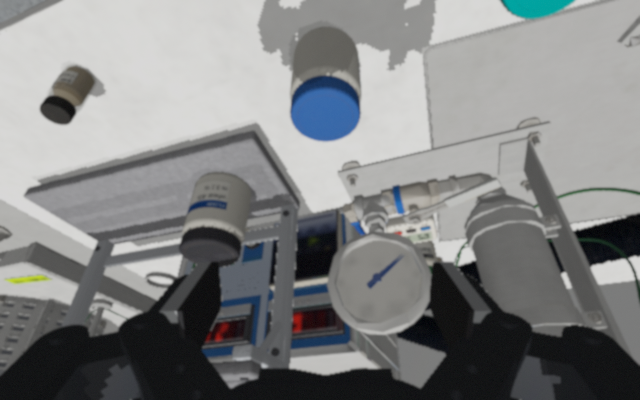

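The wrist view (upside down) shows the blue-lid jar at (325,85), vial at (68,93), tall jar at (217,218) and the board's front edge from (255,127) to (28,190). I refine from these.

```bash
python3 - <<'E'
from h import *
w=env.get_image("wrist")
m=mask(w,"blue",(280,60,370,150));print(m.sum(),fitcyl([(w,m)],.027,.065,.083,[.518,.186]))
g=cv2.cvtColor(w["frame"],cv2.COLOR_RGB2GRAY)
for d in env.trace(w,"tall_jar")[:2]:
    k=d["pixels"];print("tall",d["score"],k.sum(),fitcyl([(w,k)],.0325,.03,.119,[.62,.02]))
l=np.zeros_like(g,bool);l[225:265,178:244]=g[225:265,178:244]<60
n,lab,st,c=cv2.connectedComponentsWithStats(l.astype(np.uint8));i=1+np.argmax(st[1:,4]);print(st[i],fitcyl([(w,lab==i)],.031,.103,.121,[.62,.02]))
for uv in [(255,127),(28,190)]: print(ray(w,uv,.03))
c=w["frame"][110:270,0:320,::-1];cv2.imwrite("pics/w1c.png",cv2.resize(c,None,fx=2.5,fy=2.5,interpolation=3))
E
```

```text
3439 (array([0.51755725, 0.18731161]), array([ 0., -0.]))
tall 0.64 5252 (array([0.61905963, 0.02146699]), array([-0., -0.]))
[180 227  60  38 908] (array([0.61195699, 0.03098618]), array([-0., -0.]))
[0.54802503 0.10327553 0.03      ]
[ 0.54378049 -0.20586132  0.03      ]
```

View pics/w1c.png

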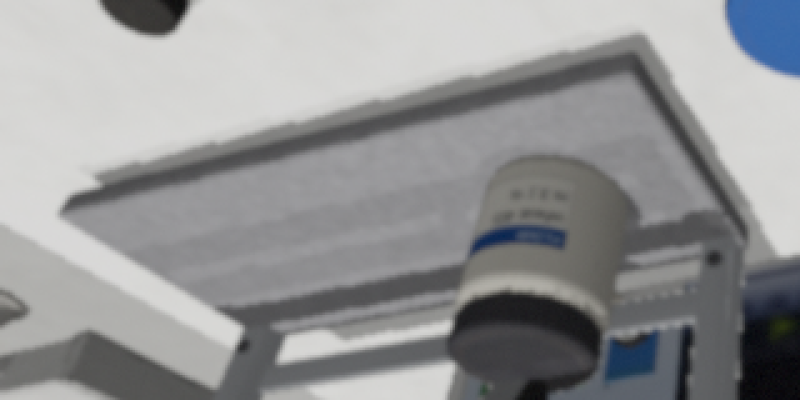

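```bash
python3 - <<'E'
from h import *
w=env.get_image("wrist")
for uv in [(252.8,138),(25,195.5)]: print(ray(w,uv,.03))
A=cur();j=[.518,.187];P=pose(j,.046,-20,38,.09);G=pose(j,.046,-20,38)
rows(A,P,6);rows(P,G,5);print(np.degrees(R.from_matrix(A[:3,:3].T@P[:3,:3]).as_rotvec()))
E
```

```text
[0.56039301 0.09371026 0.03      ]
[ 0.55046529 -0.22052447  0.03      ]
6 rows travel [13.3, 0.1, 16.8] angular [0.03, -0.01, 0.02]
5 rows travel [-0.0, 0.0, 18.0] angular [0.0, -0.0, 0.0]
[ 0.1549623  -0.06630412  0.11508156]
```

```bash
python3 -m handwheel '{"grip":[85,85,85,85,85,85,85,85,85,85,85,85,85],"travel":[[13.3,0.1,16.8],[13.3,0.1,16.8],[13.3,0.1,16.8],[13.3,0.1,16.8],[13.3,0.1,16.8],[13.3,0.1,16.8],[0,0,18],[0,0,18],[0,0,18],[0,0,18],[0,0,18],[0,0,0],[0,0,0]],"angular":[[0.15,0,0.1],[0,0,0],[0,0,0],[0,0,0],[0,0,0],[0,0,0],[0,0,0],[0,0,0],[0,0,0],[0,0,0],[0,0,0],[0,0,0],[0,0,0]]}'
python3 - <<'E'
from h import *
A=cur();G=pose([.518,.187],.046,-20,38);print(np.round((np.linalg.inv(A)@G)[:3,3]*1e3,1))
w=env.get_image("wrist");cv2.imwrite("pics/w2.png",w["frame"][:,:,::-1])
E
```

```text
time_s: 5.32
eef_pos: [0.5297, 0.2089, 0.063]
ee_rot: [0.295, 0.176, 0.935, -0.084]
contact_force: [-0.8, -0.7, -0.2]
opening: 0.0851
[ 11.8 -22.2  36.3]
```

View pics/w2.png

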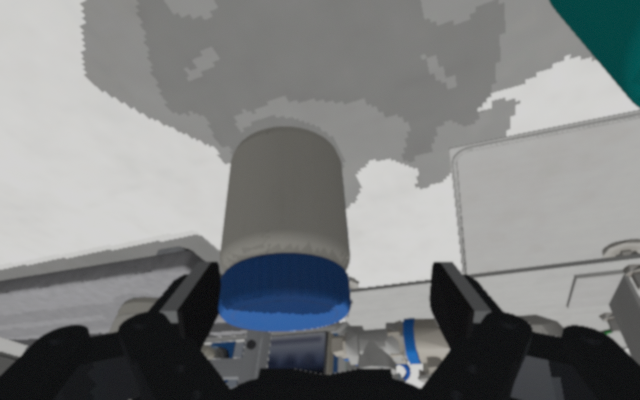

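The wrist view shows the tool stopped short and off to one side, with the jar between the fingers but near the image-left pad (jar at 285, pads at 205 and 445). That means a reach limit. I check the joints.

```bash
python3 - <<'E'
from h import *
s=env.get_state();print(np.round(s["joint_pos"],3),s["contact_force"],s["eef_pos"]);A=cur();print(np.round(A,3))
E
```

```text
[ 0.673  0.632  2.209 -1.561  0.559  0.949] [-1.69846055 -0.05025636 -0.22234375] [0.52966351 0.2090134  0.06317944]
[[-0.764  0.379  0.523  0.53 ]
 [ 0.28   0.924 -0.261  0.209]
 [-0.582 -0.053 -0.811  0.063]
 [ 0.     0.     0.     1.   ]]
```

```bash
cat > k.py <<'E'
from h import *
D=[([1.26439435,.480833851,1.59685444,0,1.06510192,-.0466004],[.16682743,.62781023,.23067833],[-1.17e-4,.129542,.991574,-5.87e-4]),
([.72942454,.24206457,2.26044948,-1.15964581,.63031457,.47643431],[.4797,.2001,.2274],[.32,.163,.932,-.055])]
s=env.get_state();D.append((s["joint_pos"],s["eef_pos"],s["ee_rot"]))
def fk(q,k):
    a1,d1,a2,a3,d4,d6,b,s4,s6,c=k
    A=R.from_euler("z",q[0]);B=A*R.from_euler("y",q[1]);C=A*R.from_euler("y",q[1]+q[2])
    W=C*R.from_euler("ZYZ",[s4*q[3],q[4],s6*q[5]+c])
    return A.apply([a1,b,d1])+B.apply([0,0,a2])+C.apply([a3,0,d4])+W.apply([0,0,d6]),W
Q=lambda q:R.from_quat([q[1],q[2],q[3],q[0]])
def fit():
    best=None
    for s4 in(1,-1):
     for s6 in(1,-1):
      for c in(0,np.pi/2,-np.pi/2,np.pi):
        g=lambda p:np.concatenate([np.r_[fk(q,[*p,s4,s6,c])[0]-x,.3*(Q(o).inv()*fk(q,[*p,s4,s6,c])[1]).as_rotvec()] for q,x,o in D]+[.0003*(np.array(p)-[0,.3,.5,0,.5,.2,0])])
        r=least_squares(g,[0.05,.3,.5,0,.5,.25,0])
        if best is None or r.cost<best[0]: best=(r.cost,[*r.x,s4,s6,c],r.fun)
    return best
E
python3 - <<'E'
from k import *
b=fit();print(b[0],np.round(b[1],3),np.round(b[2],4))
E
```

```text
6.99252481175668e-08 [0.    0.318 0.597 0.033 0.445 0.372 0.03  1.    1.    1.571] [ 0.     -0.     -0.      0.     -0.     -0.      0.      0.      0.
  0.0003 -0.0002  0.0002 -0.      0.     -0.      0.     -0.     -0.
  0.      0.      0.      0.     -0.      0.0001  0.    ]
```

```bash
cat >> k.py <<'E'
lo=np.array([-2.75,-.82,.23,-1.56,.09,-2.92]);hi=np.array([2.75,2.05,2.67,4.7,2.69,2.92])
def ik(T,k,seed=None,n=14,flip=True):
    out=[];rng=np.random.default_rng(0)
    for f in ((0,1) if flip else (0,)):
        RT=R.from_matrix(T[:3,:3])*R.from_euler("z",np.pi*f)
        def g(q):
            x,W=fk(q,k);return np.r_[x-T[:3,3],.3*(RT.inv()*W).as_rotvec()]
        az=np.arctan2(T[1,3],T[0,3])
        for i in range(n):
            s=seed if (seed is not None and i==0) else np.clip([az+rng.normal()*.3,rng.uniform(-.2,1),rng.uniform(1,2.5),rng.uniform(-1.5,4.6),rng.uniform(.2,1.5),rng.uniform(-2.8,2.8)],lo+.01,hi-.01)
            r=least_squares(g,s,bounds=(lo,hi),max_nfev=60)
            if r.cost<1e-9 and not any(np.abs(o[1]-r.x).max()<.02 for o in out): out.append((f,r.x))
    return out
E
python3 - <<'E'
from k import *
k=fit()[1]
for th in(32,40):
  print("place",th)
  for nm,x in(("mid",(.617,-.077,.076)),("small",(.614,-.167,.066))):
    for ph in (-2,):
      for f,q in ik(pose(x,x[2],ph,th),k): print(nm,ph,f,np.round(q,2))
  for nm,x,P in(("mid",(.518,.187,.046),(-60,-40,20,40,60,90)),("small",(.49,-.351,.036),(-60,-30,0,30))):
    for ph in P:
      for f,q in ik(pose(x,x[2],ph,th),k): print("pick",nm,ph,f,np.round(q,2))
E
```

```text
place 32
mid -2 0 [-0.23  0.61  2.24  2.76  0.28  1.77]
mid -2 1 [-0.23  0.61  2.24  2.76  0.28 -1.37]
small -2 0 [-0.42  0.64  2.2   2.39  0.3   1.96]
small -2 1 [-0.42  0.64  2.2   2.39  0.3  -1.18]
pick mid -60 0 [ 0.63  0.73  2.   -0.93  0.72  0.91]
pick mid -60 1 [ 0.63  0.73  2.   -0.93  0.72 -2.23]
pick mid -40 0 [ 0.62  0.7   2.14 -1.33  0.56  0.99]
pick mid -40 1 [ 0.62  0.7   2.14 -1.33  0.56 -2.15]
pick mid 20 0 [0.26 0.66 2.41 3.04 0.49 1.58]
pick mid 20 1 [ 0.26  0.66  2.41  3.04  0.49 -1.56]
pick mid 40 0 [0.1  0.66 2.37 2.43 0.48 1.7 ]
pick mid 40 1 [ 0.1   0.66  2.37  2.43  0.48 -1.44]
pick mid 60 0 [-0.01  0.67  2.28  1.77  0.49  1.93]
pick mid 60 1 [-0.01  0.67  2.28  1.77  0.49 -1.21]
pick mid 90 0 [-0.05  0.71  2.07  1.02  0.67  2.17]
pick mid 90 1 [-0.05  0.71  2.07  1.02  0.67 -0.97]
pick small -60 0 [-0.52  0.7   2.24  3.9   0.4   1.31]
pick small -60 1 [-0.52  0.7   2.24  3.9   0.4  -1.83]
pick small -30 0 [-0.74  0.69  2.29  2.86  0.41  1.65]
pick small -30 1 [-0.74  0.69  2.29  2.86  0.41 -1.49]
pick small 0 0 [-0.92  0.71  2.19  1.82  0.45  2.03]
pick small
[... 701 characters left out ...]
 1.52]
pick mid 40 1 [ 0.04  0.75  2.45  2.52  0.74 -1.62]
pick mid 60 0 [-0.09  0.74  2.32  1.91  0.67  1.69]
pick mid 60 1 [-0.09  0.74  2.32  1.91  0.67 -1.45]
pick mid 90 0 [-0.13  0.77  2.07  1.12  0.79  2.01]
pick mid 90 1 [-0.13  0.77  2.07  1.12  0.79 -1.13]
pick small -60 0 [-0.47  0.76  2.32  3.77  0.65  1.51]
pick small -60 1 [-0.47  0.76  2.32  3.77  0.65 -1.63]
pick small -30 0 [-0.76  0.77  2.38  2.91  0.7   1.57]
pick small -30 1 [-0.76  0.77  2.38  2.91  0.7  -1.57]
pick small 0 0 [-0.99  0.76  2.25  2.    0.63  1.76]
pick small 0 1 [-0.99  0.76  2.25  2.    0.63 -1.38]
pick small 30 0 [-1.06  0.8   1.99  1.18  0.77  2.08]
pick small 30 1 [-1.06  0.8   1.99  1.18  0.77 -1.06]
```

```bash
cat >> k.py <<'E'
def plan(W,k,q=None):  # W: list of (pose,N), first is the start
    A=W[0][0];q=np.array(env.get_state()["joint_pos"] if q is None else q)
    vm=np.array([1.89,1.89,2.39,3.01,3.01,3.01])*.7/8
    for B,N in W[1:]:
        L=np.real(logm(np.linalg.inv(A)@B));rows(A,B,N);mx=0;Z=[]
        for i in range(1,N+1):
            T=A@expm(L*i/N)
            def g(q,RT=R.from_matrix(T[:3,:3])):
                x,w=fk(q,k);return np.r_[x-T[:3,3],.3*(RT.inv()*w).as_rotvec()]
            r=least_squares(g,np.clip(q,lo+1e-4,hi-1e-4),bounds=(lo,hi))
            if r.cost>1e-7: print("   UNREACHED row",i,r.cost)
            mx=max(mx,np.max(np.abs(r.x-q)/vm));q=r.x;Z.append(T[2,3])
        print("   end q",np.round(q,2),"worst speed frac %.2f"%mx,"minz %.3f"%min(Z),"xyz",np.round(B[:3,3],3));A=B
    return q
E
python3 - <<'E'
from k import *
k=fit()[1];A=cur();j=[.518,.187]
B=A.copy();B[:3,3]-=.1*A[:3,2]
def at(x,ph,th):
    T=np.eye(4);T[:3,:3]=Rt(ph,th);T[:3,3]=x;return T
P=pose(j,.046,45,38,.09)
V=P.copy();V[2,3]+=.13
plan([(A,1),(B,5),(at([.53,.187,.24],-20,5),8),(at([.53,.187,.26],45,5),8),(V,8),(P,6),(pose(j,.046,45,38),5)],k)
E
```

```text
5 rows travel [-0.0, 0.0, -20.0] angular [-0.0, 0.0, 0.0]
   end q [ 0.8   0.45  2.21 -1.2   0.64  0.65] worst speed frac 0.28 minz 0.079 xyz [0.477 0.235 0.144]
8 rows travel [-12.3, -3.7, -7.9] angular [-0.46, 3.82, -0.14]
   end q [ 0.32  0.32  1.85 -0.07  0.91 -0.86] worst speed frac 0.90 minz 0.158 xyz [0.53  0.187 0.24 ]
8 rows travel [-0.2, 0.0, -2.5] angular [-0.71, -0.0, -8.09]
   end q [ 0.26  0.29  1.83  0.05  0.95 -2.13] worst speed frac 0.61 minz 0.242 xyz [0.53  0.187 0.26 ]
8 rows travel [7.3, 1.1, 1.6] angular [-0.0, -4.13, -0.0]
   UNREACHED row 6 2.456023374768688e-05
   UNREACHED row 7 0.00038339797557721743
   UNREACHED row 8 0.0011743279299955966
   end q [ 0.05  0.11  2.27  0.78  0.45 -2.92] worst speed frac 0.76 minz 0.229 xyz [0.489 0.158 0.229]
6 rows travel [13.3, -0.0, 17.1] angular [-0.0, 0.0, 0.0]
   UNREACHED row 1 0.0015604383060412834
   UNREACHED row 2 0.0020085576754681807
   UNREACHED row 3 0.0025188958140927955
   UNREACHED row 4 0.0030903272505749444
   UNREACHED row 5 0.003720346344519727
   UNREACHED row 6 0.004405112257738729
   end q [ 0.15  0.35  2.27  0.82  0.26 -2.92] worst speed frac 0.26 minz 0.099 xyz [0.489 0.158 0.099]
5 rows travel [0.0, 0.0, 18.0] angular [-0.0, 0.0, 0.0]
   UNREACHED row 1 0.004669338006407831
   UNREACHED row 2 0.00492657765468749
   UNREACHED row 3 0.005173840663040713
   UNREACHED row 4 0.0054085167196512365
   UNREACHED row 5 0.005628373243087526
   end q [ 0.23  0.54  2.16  0.87  0.19 -2.92] worst speed frac 0.24 minz 0.028 xyz [0.528 0.197 0.028]
```

```bash
cat >> k.py <<'E'
F=np.diag([-1,-1,1,1.])
def at(x,ph,th):
    T=np.eye(4);T[:3,:3]=Rt(ph,th);T[:3,3]=x;return T
E
python3 - <<'E'
from k import *
k=fit()[1];A=cur();j=[.518,.187]
B=A.copy();B[:3,3]-=.1*A[:3,2]
P=pose(j,.046,45,38,.09)@F
V=P.copy();V[2,3]+=.13
plan([(A,1),(B,5),(at([.53,.187,.24],-20,5),9),(at([.53,.187,.26],-75,5),7),(at([.53,.187,.26],45,5)@F,6),(V,9),(P,6),(pose(j,.046,45,38)@F,5)],k)
E
```

```text
5 rows travel [-0.0, 0.0, -20.0] angular [-0.0, 0.0, 0.0]
   end q [ 0.8   0.45  2.21 -1.2   0.64  0.65] worst speed frac 0.28 minz 0.079 xyz [0.477 0.235 0.144]
9 rows travel [-10.9, -3.3, -7.1] angular [-0.41, 3.4, -0.12]
   end q [ 0.32  0.32  1.85 -0.07  0.91 -0.86] worst speed frac 0.81 minz 0.157 xyz [0.53  0.187 0.24 ]
7 rows travel [-0.2, 0.0, -2.8] angular [0.68, 0.0, 7.83]
   end q [ 0.34  0.33  1.76 -0.1   1.06  0.13] worst speed frac 0.56 minz 0.243 xyz [0.53  0.187 0.26 ]
6 rows travel [-0.0, -0.0, -0.0] angular [0.0, 1.51, 10.01]
   end q [0.26 0.29 1.83 0.05 0.95 1.01] worst speed frac 0.58 minz 0.260 xyz [0.53  0.187 0.26 ]
9 rows travel [-6.5, -0.9, 1.4] angular [0.0, 3.67, -0.0]
   end q [-0.1   0.17  2.37  1.31  0.52 -0.47] worst speed frac 1.03 minz 0.229 xyz [0.489 0.158 0.229]
6 rows travel [-13.3, 0.0, 17.1] angular [0.0, -0.0, 0.0]
   end q [-0.1   0.52  2.48  2.09  0.58 -1.37] worst speed frac 0.61 minz 0.099 xyz [0.489 0.158 0.099]
5 rows travel [-0.0, -0.0, 18.0] angular [0.0, -0.0, 0.0]
   end q [ 0.01  0.72  2.41  2.36  0.66 -1.56] worst speed frac 0.27 minz 0.028 xyz [0.528 0.197 0.028]
```

```bash
python3 -m handwheel '{"grip":[85,85,85,85,85,85,85,85,85,85,85,85,85,85],"travel":[[0,0,-20],[0,0,-20],[0,0,-20],[0,0,-20],[0,0,-20],[-10.9,-3.3,-7.1],[-10.9,-3.3,-7.1],[-10.9,-3.3,-7.1],[-10.9,-3.3,-7.1],[-10.9,-3.3,-7.1],[-10.9,-3.3,-7.1],[-10.9,-3.3,-7.1],[-10.9,-3.3,-7.1],[-10.9,-3.3,-7.1]],"angular":[[0,0,0],[0,0,0],[0,0,0],[0,0,0],[0,0,0],[-0.4,3.4,-0.1],[-0.4,3.4,-0.1],[-0.4,3.4,-0.1],[-0.4,3.4,-0.1],[-0.4,3.4,-0.1],[-0.4,3.4,-0.1],[-0.4,3.4,-0.1],[-0.4,3.4,-0.1],[-0.4,3.4,-0.1]]}'
python3 -m handwheel '{"grip":[85,85,85,85,85,85,85,85,85,85,85,85,85],"travel":[[0,0,-2.8],[0,0,-2.8],[0,0,-2.8],[0,0,-2.8],[0,0,-2.8],[0,0,-2.8],[0,0,-2.8],[0,0,0],[0,0,0],[0,0,0],[0,0,0],[0,0,0],[0,0,0]],"angular":[[0.7,0,7.8],[0.7,0,7.8],[0.7,0,7.8],[0.7,0,7.8],[0.7,0,7.8],[0.7,0,7.8],[0.7,0,7.8],[0,1.5,10],[0,1.5,10],[0,1.5,10],[0,1.5,10],[0,1.5,10],[0,1.5,10]]}'
python3 - <<'E'
from k import *
k=fit();print(k[0],np.round(k[1],3));k=k[1];A=cur();j=[.518,.187];print(np.round(env.get_state()["joint_pos"],2))
P=pose(j,.046,45,38,.09)@F
V=P.copy();V[2,3]+=.13
H=V@np.block([[R.from_euler("z",90,degrees=True).as_matrix(),np.zeros((3,1))],[0,0,0,1]])
plan([(A,1),(V,11),(H,9),(V@F,9),(P@F,6),(pose(j,.046,45,38),5)],k)
E
```

```text
time_s: 7.12
eef_pos: [0.5295, 0.1867, 0.2407]
ee_rot: [0.042, 0.175, 0.984, -0.007]
contact_force: [0.5, 0.5, -1.1]
opening: 0.085
time_s: 8.75
eef_pos: [0.5281, 0.1879, 0.2597]
ee_rot: [-0.016, 0.924, 0.38, 0.039]
contact_force: [-0.4, -0.0, -0.1]
opening: 0.0848
6.913693638806761e-08 [-0.     0.318  0.597  0.033  0.445  0.372  0.03   1.     1.     1.571]
[0.26 0.29 1.83 0.05 0.95 1.02]
11 rows travel [-5.2, -0.6, 1.1] angular [0.01, 3.01, -0.02]
   end q [-0.1   0.17  2.37  1.31  0.52 -0.47] worst speed frac 0.85 minz 0.229 xyz [0.489 0.158 0.229]
9 rows travel [0.0, 0.0, -0.0] angular [0.0, -0.0, 10.0]
   end q [-0.1   0.17  2.37  1.31  0.52  1.1 ] worst speed frac 0.66 minz 0.229 xyz [0.489 0.158 0.229]
9 rows travel [0.0, 0.0, 0.0] angular [0.0, -0.0, 10.0]
   end q [-0.1   0.17  2.37  1.31  0.52  2.67] worst speed frac 0.66 minz 0.229 xyz [0.489 0.158 0.229]
6 rows travel [13.3, -0.0, 17.1] angular [-0.0, 0.0, 0.0]
   end q [-0.1   0.52  2.48  2.09  0.58  1.77] worst speed frac 0.61 minz 0.099 xyz [0.489 0.158 0.099]
5 rows travel [0.0, 0.0, 18.0] angular [-0.0, 0.0, 0.0]
   end q [0.01 0.72 2.41 2.36 0.65 1.58] worst speed frac 0.27 minz 0.028 xyz [0.528 0.197 0.028]
```

Kinematics confirmed.

```bash
python3 -m handwheel '{"grip":[85,85,85,85,85,85,85,85,85,85,85,85,85,85,85,85,85,85,85,85],"travel":[[-5.2,-0.6,1.1],[-5.2,-0.6,1.1],[-5.2,-0.6,1.1],[-5.2,-0.6,1.1],[-5.2,-0.6,1.1],[-5.2,-0.6,1.1],[-5.2,-0.6,1.1],[-5.2,-0.6,1.1],[-5.2,-0.6,1.1],[-5.2,-0.6,1.1],[-5.2,-0.6,1.1],[0,0,0],[0,0,0],[0,0,0],[0,0,0],[0,0,0],[0,0,0],[0,0,0],[0,0,0],[0,0,0]],"angular":[[0,3,0],[0,3,0],[0,3,0],[0,3,0],[0,3,0],[0,3,0],[0,3,0],[0,3,0],[0,3,0],[0,3,0],[0,3,0],[0,0,10],[0,0,10],[0,0,10],[0,0,10],[0,0,10],[0,0,10],[0,0,10],[0,0,10],[0,0,10]]}' && python3 -m handwheel '{"grip":[85,85,85,85,85,85,85,85,85,85,85,85,85,85,85],"travel":[[0,0,0],[0,0,0],[0,0,0],[0,0,0],[0,0,0],[0,0,0],[0,0,0],[0,0,0],[0,0,0],[13.3,0,17.1],[13.3,0,17.1],[13.3,0,17.1],[13.3,0,17.1],[13.3,0,17.1],[13.3,0,17.1]],"angular":[[0,0,10],[0,0,10],[0,0,10],[0,0,10],[0,0,10],[0,0,10],[0,0,10],[0,0,10],[0,0,10],[0,0,0],[0,0,0],[0,0,0],[0,0,0],[0,0,0],[0,0,0]]}'
python3 - <<'E'
from k import *
k=fit()[1];A=cur();print(np.round(env.get_state()["joint_pos"],2))
t=env.get_image("top");w=env.get_image("wrist")
m=mask(w,"blue",(200,50,440,320));x,_=fitcyl([(w,m)],.027,.065,.083,[.518,.187]);print(m.sum(),x,"bbox",np.argwhere(m).min(0),np.argwhere(m).max(0))
plan([(A,1),(pose([.518,.187],.046,45,38),6)],k)
plan([(A,1),(pose(x,.046,45,38),6)],k)
E
```

```text
time_s: 11.25
eef_pos: [0.4888, 0.1581, 0.2294]
ee_rot: [-0.3, 0.873, -0.364, 0.123]
contact_force: [0.5, 0.4, 0.9]
opening: 0.0849
time_s: 13.12
eef_pos: [0.4891, 0.1577, 0.0989]
ee_rot: [0.3, -0.363, 0.874, 0.123]
contact_force: [-0.1, 0.4, -0.3]
opening: 0.0851
[-0.1   0.51  2.48  2.08  0.58  1.78]
5123 [0.5178023  0.18813296] bbox [228 279] [293 372]
6 rows travel [-0.0, 0.0, 15.0] angular [-0.01, -0.03, 0.01]
   end q [0.01 0.72 2.41 2.36 0.66 1.58] worst speed frac 0.23 minz 0.028 xyz [0.528 0.197 0.028]
6 rows travel [-0.1, 0.2, 15.1] angular [-0.01, -0.03, 0.01]
   end q [0.02 0.72 2.41 2.36 0.66 1.58] worst speed frac 0.24 minz 0.028 xyz [0.528 0.198 0.028]
```

```bash
python3 -m handwheel '{"grip":[85,85,85,85,85,85,85,40,40,40,40,40,40,40,40],"travel":[[0,0.2,15],[0,0.2,15],[0,0.2,15],[0,0,15],[0,0,15],[0,0,15],[0,0,0],[0,0,0],[0,0,0],[0,0,0],[0,0,0],[0,0,0],[0,0,0],[0,0,0],[0,0,0]],"angular":[[0,0,0],[0,0,0],[0,0,0],[0,0,0],[0,0,0],[0,0,0],[0,0,0],[0,0,0],[0,0,0],[0,0,0],[0,0,0],[0,0,0],[0,0,0],[0,0,0],[0,0,0]]}'
python3 - <<'E'
from k import *
A=cur();G=pose([.518,.188],.046,45,38);print((np.linalg.inv(A)@G)[:3,3],np.round(env.get_state()["joint_pos"],2))
k=fit()[1]
# riser from several views: print tall-jar & board fits not possible here; plan carry
ph=-2;m=np.array([.618,-.077]);hd=np.array([np.cos(np.radians(ph)),np.sin(np.radians(ph))])
U=A.copy();U[2,3]+=.09
f=m-.19*hd
V=at([*f,0],ph,38);V[:3,3]+=.023*V[:3,2]+[0,0,.13]
plan([(A,1),(U,5),(V,16)],k)
E
```

```text
time_s: 15.1
eef_pos: [0.5275, 0.1969, 0.0289]
ee_rot: [0.3, -0.362, 0.874, 0.124]
contact_force: [-4.5, -1.9, 10.7]
opening: 0.0557
[-0.00022216  0.00039442  0.00152529] [0.02 0.72 2.41 2.36 0.65 1.59]
5 rows travel [-11.0, -0.0, -14.2] angular [0.0, -0.0, -0.0]
   end q [0.02 0.47 2.38 2.01 0.49 2.  ] worst speed frac 0.39 minz 0.047 xyz [0.528 0.197 0.119]
16 rows travel [9.6, -13.7, -6.9] angular [1.8, -0.01, 2.32]
   UNREACHED row 15 9.091456643599842e-06
   UNREACHED row 16 5.625969227908298e-05
   end q [-0.42  0.44  2.67  2.73  0.6   1.6 ] worst speed frac 0.20 minz 0.112 xyz [ 0.442 -0.071  0.112]
```

```bash
python3 - <<'E'
from k import *
k=fit()[1];A=cur();ph=-2
U=A.copy();U[2,3]+=.095
V=at([.490,-.072,.141],ph,38);V[:3,3]+=.0215*V[:3,2]
plan([(A,1),(U,5),(V,14)],k)
E
```

```text
5 rows travel [-11.7, -0.0, -15.0] angular [0.0, -0.0, -0.0]
   end q [0.02 0.46 2.38 1.98 0.48 2.03] worst speed frac 0.42 minz 0.048 xyz [0.528 0.197 0.124]
14 rows travel [7.4, -17.5, -5.8] angular [2.06, -0.01, 2.65]
   end q [-0.34  0.42  2.57  2.76  0.52  1.66] worst speed frac 0.22 minz 0.124 xyz [ 0.503 -0.072  0.124]
```

```bash
python3 -m handwheel '{"grip":[40,40,40,40,40,40,40,40,40,40,40,40,40,40,40,40,40,40,40,40],"travel":[[-11.7,0,-15],[-11.7,0,-15],[-11.7,0,-15],[-11.7,0,-15],[-11.7,0,-15],[7.4,-17.5,-5.8],[7.4,-17.5,-5.8],[7.4,-17.5,-5.8],[7.4,-17.5,-5.8],[7.4,-17.5,-5.8],[7.4,-17.5,-5.8],[7.4,-17.5,-5.8],[7.4,-17.5,-5.8],[7.4,-17.5,-5.8],[7.4,-17.5,-5.8],[7.4,-17.5,-5.8],[7.4,-17.5,-5.8],[7.4,-17.5,-5.8],[7.4,-17.5,-5.8],[0,0,0]],"angular":[[0,0,0],[0,0,0],[0,0,0],[0,0,0],[0,0,0],[2.06,0,2.65],[2.06,0,2.65],[2.06,0,2.65],[2.06,0,2.65],[2.06,0,2.65],[2.06,0,2.65],[2.06,0,2.65],[2.06,0,2.65],[2.06,0,2.65],[2.06,0,2.65],[2.06,0,2.65],[2.06,0,2.65],[2.06,0,2.65],[2.06,0,2.65],[0,0,0]]}'
python3 - <<'E'
from k import *
A=cur();print(np.round(A,3))
w=env.get_image("wrist");s=env.get_image("scene");t=env.get_image("top")
for n,p in(("w",w),("s",s)):
    for d in env.trace(p,"tall_jar")[:2]: print(n,d["score"],d["centre"],d["pixels"].sum(),fitcyl([(p,d["pixels"])],.0325,.03,.12,[.62,.02]))
a=np.vstack([cv2.resize(w["frame"],(800,500))[:,:,::-1]]);cv2.imwrite("pics/w3.png",a)
b=s["frame"][150:310,280:460,::-1];cv2.imwrite("pics/s3.png",cv2.resize(b,None,fx=3.7,fy=3.7,interpolation=3))
E
```

```text
time_s: 17.6
eef_pos: [0.5033, -0.0725, 0.1241]
ee_rot: [0.324, 0.017, 0.946, -0.006]
contact_force: [-0.1, -0.3, -2.3]
opening: 0.0555
[[-0.79   0.036  0.613  0.503]
 [ 0.028  0.999 -0.023 -0.073]
 [-0.613 -0.001 -0.79   0.124]
 [ 0.     0.     0.     1.   ]]
w 0.95 [458.4, 251.3] 6906 (array([0.58251949, 0.01286348]), array([ 0., -0.]))
w 0.3 [237.9, 194.6] 23154 (array([ 0.52060091, -0.08221737]), array([-0., -0.]))
s 0.72 [341.8, 213.6] 357 (array([0.64445461, 0.02517315]), array([-0. ,  0.9]))
```

View pics/w3.png

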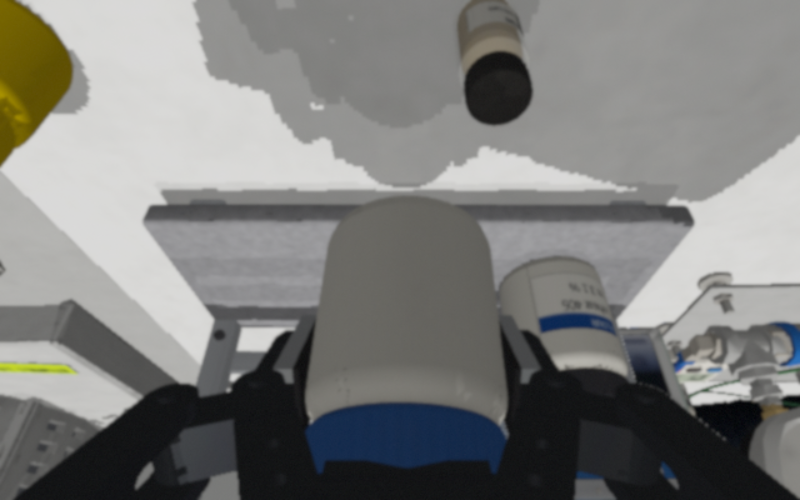

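View pics/s3.png

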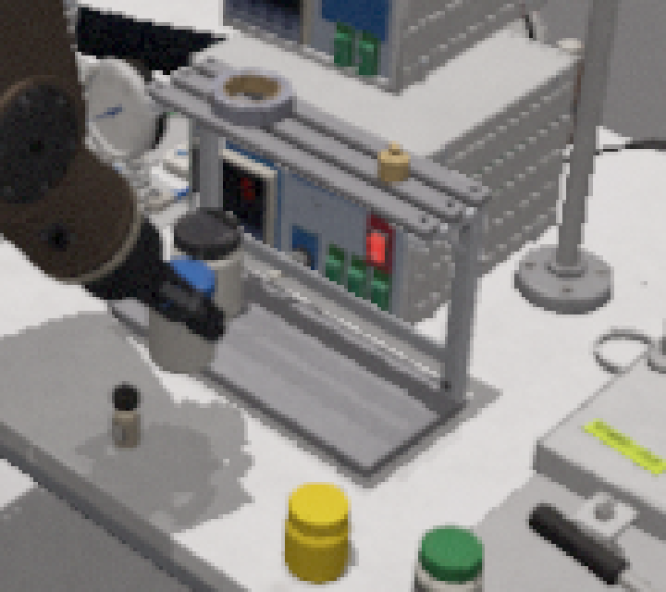

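The wrist view shows the middle jar held upright, the tall jar at about (455,250), the vial at (396,70) and the board's front top edge from about (120,178) to (552,178) in native pixels. The scene view agrees, with the jar clear of the vial. Next I measure the tall jar and board line.

```bash
python3 - <<'E'
from k import *
w=env.get_image("wrist");g=cv2.cvtColor(w["frame"],cv2.COLOR_RGB2GRAY).astype(float);gs=cv2.GaussianBlur(g,(3,3),.8)
# dark front face band -> bottom (board-top) edge per column
L=[]
for x in list(range(135,240,8))+list(range(410,540,8)):
    c=gs[158:190,x];d=np.diff(c);i=np.argmin(c[:-6]);j=i+np.argmax(d[i:i+6]);L.append((x,158+j+.5))
L=np.array(L);pf=np.polyfit(L[:,0],L[:,1],1);r=L[:,1]-np.polyval(pf,L[:,0]);ok=abs(r)<1;pf=np.polyfit(L[ok,0],L[ok,1],1);print("edge",pf,ok.sum(),len(L))
y=int(round(np.polyval(pf,300)))+3
row=gs[y+2];print("ends",y+2,[x for x in range(100,160) if abs(row[x+1]-row[x-1])>25],[x for x in range(530,580) if abs(row[x+1]-row[x-1])>25])
for u in(121,551):print(ray(w,(u,np.polyval(pf,u)),.03))
d=env.trace(w,"tall_jar")[0]["pixels"];E=[]
for yy in range(205,262,6):
    xs=np.where(d[yy])[0];print(yy,xs.min() if len(xs) else None,xs.max() if len(xs) else None,end="; ")
print(np.argwhere(d).min(0))
p0=cylpix(w,[.62,.02],.033,.03,.103);p1=cylpix(w,[.615,.02],.033,.03,.103);p2=cylpix(w,[.62,.025],.033,.03,.103)
for p in(p0,p1,p2):
    k=cv2.fillPoly(np.zeros((400,640),np.uint8),[np.round(p).astype(int)],1)
    print("pred",np.argwhere(k).min(0),[(yy,np.where(k[yy])[0][[0,-1]].tolist()) for yy in(223,235,247) if k[yy].any()])
E
```

```text
edge [4.92354233e-03 1.67176561e+02] 6 31
ends 174 [111, 112, 113] [552, 553, 554, 555]
[ 0.54118151 -0.21361968  0.03      ]
[0.55291053 0.08437562 0.03      ]
205 430 463; 211 415 473; 217 405 478; 223 401 480; 229 399 482; 235 398 483; 241 399 485; 247 401 486; 253 410 488; 259 414 491; [203 398]
pred [201 397] [(223, [398, 479]), (235, [398, 483]), (247, [400, 487])]
pred [197 398] [(223, [398, 483]), (235, [399, 486]), (247, [401, 490])]
pred [200 403] [(223, [404, 486]), (235, [404, 490]), (247, [406, 494])]
```

```bash
python3 - <<'E'
from k import *
k=fit()[1];A=cur();ph=-2;m=np.array([.618,-.0765]);hd=np.array([np.cos(np.radians(ph)),np.sin(np.radians(ph))])
w=env.get_image("wrist")
for uv in((121,176.3),(551,177.2)):print(ray(w,uv,.03))
W=pose(m-.11*hd,.0458+.052,ph,38,fwd=.0211);X=pose(m,.0458+.040,ph,38,fwd=.0211);Y=pose(m,.0458+.031,ph,38,fwd=.0211)
plan([(A,1),(W,3),(X,8),(Y,3)],k)
print(np.round([A[:3,3],W[:3,3],X[:3,3]],3))
E
```

```text
[ 0.54992363 -0.21811818  0.03      ]
[0.56076626 0.08805834 0.03      ]
3 rows travel [4.4, -0.2, 14.7] angular [-0.0, -0.05, 0.03]
   end q [-0.32  0.57  2.55  2.85  0.65  1.58] worst speed frac 0.31 minz 0.081 xyz [ 0.521 -0.073  0.081]
8 rows travel [-9.9, -0.0, 9.6] angular [0.0, -0.0, 0.0]
   end q [-0.24  0.62  2.31  2.85  0.46  1.67] worst speed frac 0.14 minz 0.069 xyz [ 0.631 -0.077  0.069]
3 rows travel [1.8, -0.0, 2.4] angular [0.0, -0.0, 0.0]
   end q [-0.24  0.64  2.31  2.86  0.48  1.65] worst speed frac 0.04 minz 0.060 xyz [ 0.631 -0.077  0.06 ]
[[ 0.504 -0.072  0.124]
 [ 0.521 -0.073  0.081]
 [ 0.631 -0.077  0.069]]
```

```bash
python3 -m handwheel '{"grip":[40,40,40,40,40,40,40,40,40,40,40,40],"travel":[[4.4,-0.2,14.7],[4.4,-0.2,14.7],[4.4,-0.2,14.7],[-9.9,0,9.6],[-9.9,0,9.6],[-9.9,0,9.6],[-9.9,0,9.6],[-9.9,0,9.6],[-9.9,0,9.6],[-9.9,0,9.6],[-9.9,0,9.6],[0,0,0]],"angular":[[0,-0.15,0.1],[0,0,0],[0,0,0],[0,0,0],[0,0,0],[0,0,0],[0,0,0],[0,0,0],[0,0,0],[0,0,0],[0,0,0],[0,0,0]]}'
python3 - <<'E'
from k import *
k=fit()[1];A=cur();m=np.array([.618,-.0765])
plan([(A,1),(pose(m,.0458+.032,-2,38,fwd=.0211),3)],k);print(env.get_state()["contact_force"])
w=env.get_image("wrist");d=env.trace(w,"tall_jar")
for x in d[:1]: print(x["score"],x["centre"])
mk=mask(w,"blue",(150,50,500,399));print(mk.sum(),np.argwhere(mk).mean(0))
cv2.imwrite("pics/w4.png",w["frame"][:,:,::-1])
E
```

```text
time_s: 19.5
eef_pos: [0.6316, -0.0773, 0.0695]
ee_rot: [0.326, 0.017, 0.945, -0.006]
contact_force: [0.3, 0.3, -2.7]
opening: 0.0557
3 rows travel [1.9, 0.1, 2.1] angular [-0.01, 0.02, -0.01]
   end q [-0.24  0.64  2.31  2.86  0.48  1.66] worst speed frac 0.04 minz 0.061 xyz [ 0.631 -0.077  0.061]
[ 0.28248907  0.27506226 -2.66021496]
0.92 [566.6, 234.3]
6712 [348.97228844 323.29976162]
```

View pics/w4.png

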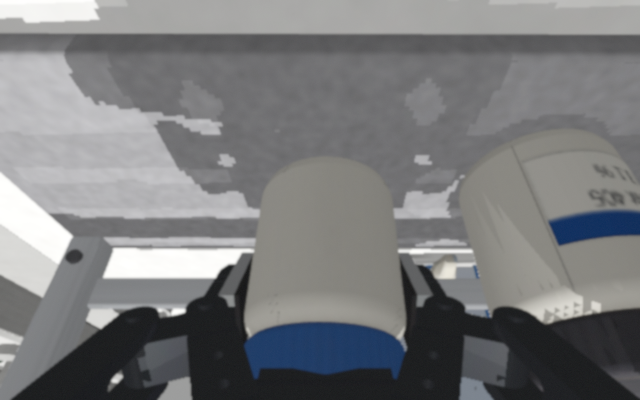

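The wrist view shows the middle jar (325,270) upright over the board with a good gap to the tall jar (460–640). I lower it.

```bash
python3 -m handwheel '{"grip":[40,40,40,40],"travel":[[1.9,0.1,2.1],[1.9,0.1,2.1],[1.9,0.1,2.1],[0,0,0]],"angular":[[0,0,0],[0,0,0],[0,0,0],[0,0,0]]}'
python3 -m handwheel '{"grip":[40,40],"travel":[[0.6,0,0.8],[0,0,0]],"angular":[[0,0,0],[0,0,0]]}'
python3 -m handwheel '{"grip":[40,40],"travel":[[0.6,0,0.8],[0,0,0]],"angular":[[0,0,0],[0,0,0]]}'
```

```text
time_s: 20.1
eef_pos: [0.6296, -0.0769, 0.0606]
ee_rot: [0.325, 0.017, 0.945, -0.006]
contact_force: [0.1, -0.4, -2.5]
opening: 0.0556
time_s: 20.35
eef_pos: [0.6299, -0.0769, 0.0599]
ee_rot: [0.325, 0.017, 0.945, -0.006]
contact_force: [-0.7, -0.0, -2.0]
opening: 0.0555
time_s: 20.6
eef_pos: [0.6301, -0.0769, 0.0591]
ee_rot: [0.326, 0.017, 0.945, -0.006]
contact_force: [-0.2, 1.3, 0.1]
opening: 0.0552
```

```bash
python3 -m handwheel '{"grip":[62,72,72,72,72,72,72,72,72,72],"travel":[[0,0,0],[0,0,0],[0,0,0],[0,0,0],[0,0,-10],[0,0,-20],[0,0,-20],[0,0,-25],[0,0,-25],[0,0,0]],"angular":[[0,0,0],[0,0,0],[0,0,0],[0,0,0],[0,0,0],[0,0,0],[0,0,0],[0,0,0],[0,0,0],[0,0,0]]}'
python3 - <<'E'
from k import *
w=env.get_image("wrist");s=env.get_image("scene")
m=mask(w,"blue",(100,50,560,399));print("blue",m.sum(),fitcyl([(w,m)],.027,.095,.113,[.618,-.077]),np.argwhere(m).min(0),np.argwhere(m).max(0))
for n in("tall_jar","middle_jar"):
    for d in env.trace(w,n)[:2]: print(n,d["score"],d["centre"],[(yy,np.where(d["pixels"][yy])[0][[0,-1]].tolist()) for yy in range(120,260,15) if d["pixels"][yy].any()],np.argwhere(d["pixels"]).min(0))
for x,r,h in(((.6215,.0205),.033,.103),((.617,-.0765),.029,.095)):
    k=cv2.fillPoly(np.zeros((400,640),np.uint8),[np.round(cylpix(w,x,r,.03,h)).astype(int)],1)
    print("pred",np.argwhere(k).min(0),[(yy,np.where(k[yy])[0][[0,-1]].tolist()) for yy in range(120,260,15) if k[yy].any()])
bm=mask(s,"blue",(290,180,420,280));print(bm.sum(),fitcyl([(s,bm)],.027,.095,.113,[.618,-.077]))
k=fit()[1];A=cur();j=[.4900,-.3505]
U=A.copy();U[2,3]+=.06;
for ph in(0,10,20):
    P=pose(j,.036,ph,38,.09);V=P.copy();V[2,3]+=.11
    print("PH",ph);plan([(A,1),(U,3),(V,12),(P,6),(pose(j,.036,ph,38,fwd=.023),6)],k)
cv2.imwrite("pics/w5.png",w["frame"][:,:,::-1])
E
```

```text
time_s: 21.85
eef_pos: [0.5678, -0.0748, 0.1394]
ee_rot: [0.326, 0.017, 0.945, -0.006]
contact_force: [-0.1, -0.9, 0.5]
opening: 0.072
blue 4657 (array([ 0.61683111, -0.07663151]), array([-0., -0.])) [215 280] [277 368]
tall_jar 0.94 [477.3, 211.4] [(135, [440, 495]), (150, [421, 506]), (165, [413, 513]), (180, [415, 519]), (195, [417, 525]), (210, [420, 532]), (225, [422, 538]), (240, [425, 542]), (255, [432, 547])] [128 412]
middle_jar 0.67 [324.2, 207.8] [(135, [307, 347]), (150, [291, 363]), (165, [285, 367]), (180, [284, 368]), (195, [283, 369]), (210, [281, 369]), (225, [280, 370]), (240, [279, 369]), (255, [278, 369])] [132 278]
pred [126 411] [(135, [435, 500]), (150, [417, 507]), (165, [411, 513]), (180, [413, 519]), (195, [416, 525]), (210, [419, 532]), (225, [421, 538]), (240, [424, 540]), (255, [427, 527])]
pred [129 278] [(135, [300, 348]), (150, [286, 363]), (165, [284, 365]), (180, [283, 366]), (195, [281, 367]), (210, [280, 369]), (225, [279, 370]), (240, [280, 369]), (255, [305, 343])]
101 (array([ 0.62020235, -0.0861965 ]), array([-0., -0.]))
PH 0
3 rows travel [-12
[... 1295 characters left out ...]
yz [ 0.504 -0.348  0.018]
PH 20
3 rows travel [-12.3, -0.0, -15.8] angular [0.0, -0.0, 0.0]
   end q [-0.28  0.26  2.37  2.3   0.2   2.21] worst speed frac 0.77 minz 0.157 xyz [ 0.569 -0.075  0.197]
12 rows travel [10.3, -22.7, -8.2] angular [-1.13, -0.0, -1.45]
   end q [-1.14  0.43  2.04  0.94  0.87  2.52] worst speed frac 0.93 minz 0.198 xyz [ 0.451 -0.365  0.199]
6 rows travel [11.3, -0.0, 14.4] angular [0.0, -0.0, -0.0]
   end q [-1.14  0.63  2.1   1.15  0.74  2.22] worst speed frac 0.21 minz 0.089 xyz [ 0.451 -0.365  0.089]
6 rows travel [-0.0, 0.0, 15.0] angular [0.0, -0.0, -0.0]
   end q [-1.03  0.77  2.08  1.38  0.66  2.05] worst speed frac 0.15 minz 0.018 xyz [ 0.503 -0.346  0.018]
```

View pics/w5.png

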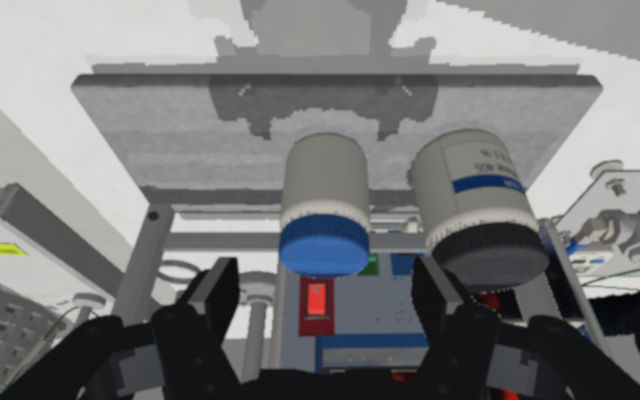

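The wrist view shows the middle jar standing upright on the board at (325,205), a proper gap from the tall jar (477,211). The measured gap is about 35 mm. Next is the small green jar.

```bash
python3 - <<'E'
from k import *
k=fit()[1];A=cur();j=[.4900,-.3505];ph=10
P=pose(j,.036,ph,38,.09);V=P.copy();V[2,3]+=.09
plan([(A,1),(V,13),(P,5)],k)
E
```

```text
13 rows travel [6.3, -21.2, -9.0] angular [-0.57, -0.0, -0.73]
   end q [-1.12  0.42  2.15  1.12  0.72  2.48] worst speed frac 0.60 minz 0.141 xyz [ 0.449 -0.358  0.179]
5 rows travel [11.1, -0.0, 14.2] angular [0.0, -0.0, -0.0]
   end q [-1.12  0.6   2.2   1.39  0.65  2.14] worst speed frac 0.27 minz 0.089 xyz [ 0.449 -0.358  0.089]
```

```bash
python3 -m handwheel '{"grip":[72,72,72,85,85,85,85,85,85,85,85,85,85,85,85,85,85,85,85],"travel":[[6.3,-21.2,-9],[6.3,-21.2,-9],[6.3,-21.2,-9],[6.3,-21.2,-9],[6.3,-21.2,-9],[6.3,-21.2,-9],[6.3,-21.2,-9],[6.3,-21.2,-9],[6.3,-21.2,-9],[6.3,-21.2,-9],[6.3,-21.2,-9],[6.3,-21.2,-9],[6.3,-21.2,-9],[11.1,0,14.2],[11.1,0,14.2],[11.1,0,14.2],[11.1,0,14.2],[11.1,0,14.2],[0,0,0]],"angular":[[-0.57,0,-0.73],[-0.57,0,-0.73],[-0.57,0,-0.73],[-0.57,0,-0.73],[-0.57,0,-0.73],[-0.57,0,-0.73],[-0.57,0,-0.73],[-0.57,0,-0.73],[-0.57,0,-0.73],[-0.57,0,-0.73],[-0.57,0,-0.73],[-0.57,0,-0.73],[-0.57,0,-0.73],[0,0,0],[0,0,0],[0,0,0],[0,0,0],[0,0,0],[0,0,0]]}'
python3 - <<'E'
from k import *
k=fit()[1];A=cur();w=env.get_image("wrist")
m=mask(w,"green",(150,30,500,370));x,_=fitcyl([(w,m)],.024,.049,.067,[.49,-.35]);print(m.sum(),x,np.argwhere(m).min(0),np.argwhere(m).max(0))
print(proj(w,[[*x,.067]]))
plan([(A,1),(pose(x,.036,10,38,fwd=.0225),6)],k)
E
```

```text
time_s: 24.42
eef_pos: [0.4489, -0.3569, 0.0877]
ee_rot: [0.324, -0.082, 0.942, 0.03]
contact_force: [1.2, 0.2, -0.4]
opening: 0.085
4056 [ 0.49059841 -0.35113541] [220 280] [278 361]
[[320.99982102 265.23269918]]
6 rows travel [-0.2, -0.3, 14.9] angular [0.02, -0.01, -0.02]
   end q [-1.01  0.76  2.16  1.66  0.61  1.94] worst speed frac 0.18 minz 0.018 xyz [ 0.504 -0.349  0.018]
```

```bash
python3 -m handwheel '{"grip":[85,85,85,85,85,85,85,35,35,35,35,35,35,35,35,35],"travel":[[-0.2,-0.3,14.9],[-0.2,-0.3,14.9],[-0.2,-0.3,14.9],[-0.2,-0.3,14.9],[-0.2,-0.3,14.9],[-0.2,-0.3,14.9],[0,0,0],[0,0,0],[0,0,0],[0,0,0],[0,0,0],[0,0,0],[0,0,0],[0,0,0],[0,0,0],[0,0,0]],"angular":[[0,0,0],[0,0,0],[0,0,0],[0,0,0],[0,0,0],[0,0,0],[0,0,0],[0,0,0],[0,0,0],[0,0,0],[0,0,0],[0,0,0],[0,0,0],[0,0,0],[0,0,0],[0,0,0]]}'
python3 - <<'E'
from k import *
k=fit()[1];A=cur();z=A[:3,2];x=np.array([.4905,-.351]);d=A[:2,3]-x;hz=z[:2]/np.linalg.norm(z[:2]);fw=d@hz/np.linalg.norm(z[:2]);h0=A[2,3]-fw*z[2]
print("fwd",fw,"lat",d@[-hz[1],hz[0]],"h0",h0)
m=np.array([.614,-.1665]);ph=-2;hd=np.array([np.cos(np.radians(ph)),np.sin(np.radians(ph))])
U=A.copy();U[2,3]+=.1
W=pose(m-.12*hd,h0+.075,ph,38,fwd=fw);X=pose(m,h0+.040,ph,38,fwd=fw)
plan([(A,1),(U,5),(W,10),(X,9)],k)
E
```

```text
time_s: 26.48
eef_pos: [0.5045, -0.35, 0.0207]
ee_rot: [0.325, -0.082, 0.942, 0.028]
contact_force: [-4.5, 0.5, 8.7]
opening: 0.0494
fwd 0.022598975152147007 lat -0.0014561359155813285 h0 0.03847574107040412
5 rows travel [-12.3, -0.0, -15.8] angular [0.0, -0.0, -0.0]
   end q [-1.01  0.55  2.14  1.33  0.63  2.34] worst speed frac 0.30 minz 0.041 xyz [ 0.504 -0.35   0.121]
10 rows travel [0.1, 18.7, 3.1] angular [0.73, 0.01, 0.95]
   end q [-0.6   0.53  2.5   2.48  0.57  1.69] worst speed frac 0.50 minz 0.096 xyz [ 0.508 -0.163  0.096]
9 rows travel [-8.1, -0.0, 11.3] angular [0.0, -0.0, 0.0]
   end q [-0.45  0.65  2.27  2.55  0.46  1.78] worst speed frac 0.13 minz 0.061 xyz [ 0.628 -0.167  0.061]
```

```bash
python3 - <<'E'
from k import *
k=fit()[1];A=cur();fw=.0226;h0=.0385
m=np.array([.614,-.1665]);ph=-2;hd=np.array([np.cos(np.radians(ph)),np.sin(np.radians(ph))])
U=A.copy();U[2,3]+=.11
W=pose(m-.12*hd,h0+.1,ph,38,fwd=fw)
plan([(A,1),(U,6),(W,11)],k)
E
```

```text
6 rows travel [-11.3, -0.0, -14.4] angular [0.0, -0.0, -0.0]
   end q [-1.01  0.53  2.13  1.3   0.63  2.38] worst speed frac 0.28 minz 0.039 xyz [ 0.504 -0.35   0.131]
11 rows travel [-0.8, 17.0, 1.7] angular [0.67, 0.0, 0.86]
   end q [-0.6   0.45  2.49  2.38  0.5   1.8 ] worst speed frac 0.46 minz 0.121 xyz [ 0.508 -0.163  0.121]
```

```bash
python3 -m handwheel '{"grip":[35,35,35,35,35,35,35,35,35,35,35,35,35,35,35,35,35,35],"travel":[[-11.3,0,-14.4],[-11.3,0,-14.4],[-11.3,0,-14.4],[-11.3,0,-14.4],[-11.3,0,-14.4],[-11.3,0,-14.4],[-0.8,17,1.7],[-0.8,17,1.7],[-0.8,17,1.7],[-0.8,17,1.7],[-0.8,17,1.7],[-0.8,17,1.7],[-0.8,17,1.7],[-0.8,17,1.7],[-0.8,17,1.7],[-0.8,17,1.7],[-0.8,17,1.7],[0,0,0]],"angular":[[0,0,0],[0,0,0],[0,0,0],[0,0,0],[0,0,0],[0,0,0],[0.67,0,0.86],[0.67,0,0.86],[0.67,0,0.86],[0.67,0,0.86],[0.67,0,0.86],[0.67,0,0.86],[0.67,0,0.86],[0.67,0,0.86],[0.67,0,0.86],[0.67,0,0.86],[0.67,0,0.86],[0,0,0]]}'
python3 - <<'E'
from k import *
k=fit()[1];A=cur();fw=.0226;w=env.get_image("wrist");print(np.round(A,3),env.get_state()["contact_force"])
h0=.0385;b=A[2,3]-fw*A[2,2]-h0;print("bottom z",b,"expect xy",A[:2,3]-fw*A[:2,2])
m=mask(w,"green",(150,30,500,390));print(m.sum(),fitcyl([(w,m)],.024,b+.049,b+.067,[.49,-.16]),np.argwhere(m).min(0),np.argwhere(m).max(0))
mm=np.array([.614,-.1665])
X=pose(mm,h0+.040,-2,38,fwd=fw);Y=pose(mm,h0+.0315,-2,38,fwd=fw)
plan([(A,1),(X,9),(Y,3)],k)
cv2.imwrite("pics/w6.png",w["frame"][:,:,::-1])
E
```

```text
time_s: 28.72
eef_pos: [0.5081, -0.1609, 0.1204]
ee_rot: [0.325, 0.016, 0.945, -0.005]
contact_force: [0.9, -0.7, -0.8]
opening: 0.0494
[[-0.788  0.034  0.615  0.508]
 [ 0.027  0.999 -0.02  -0.161]
 [-0.615  0.    -0.788  0.12 ]
 [ 0.     0.     0.     1.   ]] [ 0.36833722 -0.46023702 -1.43066676]
bottom z 0.09972114203963522 expect xy [ 0.49415315 -0.16047016]
9054 (array([ 0.48949739, -0.15993413]), array([ 0., -0.])) [302 252] [375 397]
9 rows travel [-6.4, -0.2, 13.4] angular [0.01, -0.0, 0.01]
   end q [-0.45  0.65  2.27  2.55  0.46  1.78] worst speed frac 0.15 minz 0.061 xyz [ 0.628 -0.167  0.061]
3 rows travel [1.7, -0.0, 2.2] angular [0.0, -0.0, 0.0]
   end q [-0.45  0.67  2.27  2.57  0.48  1.75] worst speed frac 0.04 minz 0.052 xyz [ 0.628 -0.167  0.052]
```

View pics/w6.png

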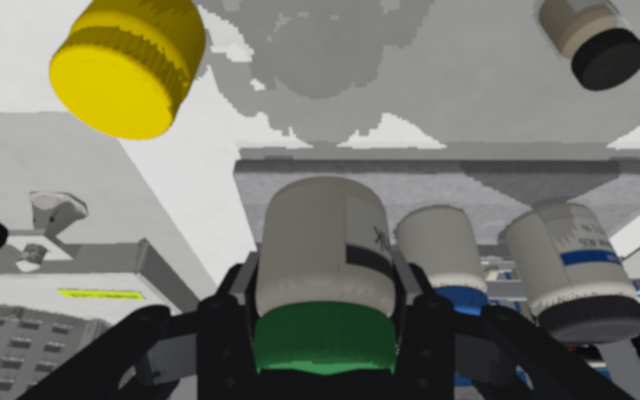

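The wrist view shows the green jar held upright at (325,275), with the middle jar (440,255) and tall jar (575,265) in the row behind. The yellow jar and vial are undisturbed. I move in and lower.

```bash
python3 -m handwheel '{"grip":[35,35,35,35,35,35,35,35,35,35,35,35,35],"travel":[[-6.4,-0.2,13.4],[-6.4,-0.2,13.4],[-6.4,-0.2,13.4],[-6.4,-0.2,13.4],[-6.4,-0.2,13.4],[-6.4,-0.2,13.4],[-6.4,-0.2,13.4],[-6.4,-0.2,13.4],[-6.4,-0.2,13.4],[1.7,0,2.2],[1.7,0,2.2],[0.8,0,1.1],[0,0,0]],"angular":[[0,0,0],[0,0,0],[0,0,0],[0,0,0],[0,0,0],[0,0,0],[0,0,0],[0,0,0],[0,0,0],[0,0,0],[0,0,0],[0,0,0],[0,0,0]]}'
python3 -m handwheel '{"grip":[35,35],"travel":[[0.6,0,0.8],[0,0,0]],"angular":[[0,0,0],[0,0,0]]}'
python3 - <<'E'
from k import *
A=cur();Y=pose(np.array([.614,-.1665]),.0385+.03,-2,38,fwd=.0226);print(np.round((Y[:3,3]-A[:3,3])*1e3,1),np.round((np.linalg.inv(A)@Y)[:3,3]*1e3,1))
E
```

```text
time_s: 30.4
eef_pos: [0.6276, -0.1682, 0.0537]
ee_rot: [0.325, 0.017, 0.945, -0.006]
contact_force: [-0.7, 0.4, -0.5]
opening: 0.0495
time_s: 30.65
eef_pos: [0.6279, -0.1682, 0.0528]
ee_rot: [0.326, 0.017, 0.945, -0.006]
contact_force: [0.4, 0.2, -2.1]
opening: 0.0495
[-0.   1.2 -2.1] [1.4 1.2 1.6]
```

```bash
python3 -m handwheel '{"grip":[35,35,35],"travel":[[0.6,1.2,0.8],[0.4,0,0.4],[0,0,0]],"angular":[[0,0,0],[0,0,0],[0,0,0]]}'
python3 -m handwheel '{"grip":[35,35],"travel":[[0.5,0,0.6],[0,0,0]],"angular":[[0,0,0],[0,0,0]]}'
```

```text
time_s: 31.02
eef_pos: [0.6279, -0.1669, 0.0511]
ee_rot: [0.325, 0.016, 0.945, -0.006]
contact_force: [0.2, 0.2, -1.6]
opening: 0.0495
time_s: 31.28
eef_pos: [0.628, -0.1669, 0.0507]
ee_rot: [0.326, 0.016, 0.945, -0.006]
contact_force: [-3.0, 0.2, 4.8]
opening: 0.0493
```

```bash
python3 -m handwheel '{"grip":[56,62,68,68,68,68,68,68,68,68,68],"travel":[[0,0,0],[0,0,0],[0,0,0],[0,0,0],[0,0,-10],[0,0,-20],[0,0,-20],[0,0,-25],[0,0,-25],[0,0,-20],[0,0,0]],"angular":[[0,0,0],[0,0,0],[0,0,0],[0,0,0],[0,0,0],[0,0,0],[0,0,0],[0,0,0],[0,0,0],[0,0,0],[0,0,0]]}'
python3 - <<'E'
from k import *
w=env.get_image("wrist");s=env.get_image("scene");t=env.get_image("top")
X={}
for c,r,h,x0 in(("green",.024,.067,[.614,-.167]),("blue",.027,.083,[.617,-.077])):
    m=mask(w,c,(100,50,600,399));X[c]=fitcyl([(w,m)],r,.03+h-.018,.03+h,x0)[0];print(c,m.sum(),X[c],np.argwhere(m).min(0),np.argwhere(m).max(0))
d=env.trace(w,"tall_jar")[0]["pixels"]
k=cv2.fillPoly(np.zeros((400,640),np.uint8),[np.round(cylpix(w,[.6215,.0205],.033,.03,.103)).astype(int)],1)
for q in(d,k): print(np.argwhere(q).min(0),[(y,np.where(q[y])[0][[0,-1]].tolist()) for y in range(150,230,20)])
T=np.array([.6215,.0205]);print("gaps",np.linalg.norm(T-X["blue"])-.062,np.linalg.norm(X["blue"]-X["green"])-.055)
a=cv2.resize(w["frame"],(640,400))[:,:,::-1];cv2.imwrite("pics/w7.png",a)
b=s["frame"][150:330,240:470,::-1];cv2.imwrite("pics/s7.png",cv2.resize(b,None,fx=3.2,fy=3.2,interpolation=3))
E
```

```text
time_s: 32.65
eef_pos: [0.5536, -0.1646, 0.1464]
ee_rot: [0.326, 0.017, 0.945, -0.006]
contact_force: [-0.1, 0.6, -0.2]
opening: 0.0679
green 3171 [ 0.61424629 -0.16586844] [198 290] [251 361]
blue 4355 [ 0.61712208 -0.07469648] [215 420] [274 514]
[133 523] [(150, [541, 625]), (170, [524, 639]), (190, [527, 639]), (210, [536, 639])]
[131 520] [(150, [537, 623]), (170, [521, 636]), (190, [526, 639]), (210, [534, 639])]
gaps 0.0332970925729696 0.03621730498647833
```

View pics/w7.png

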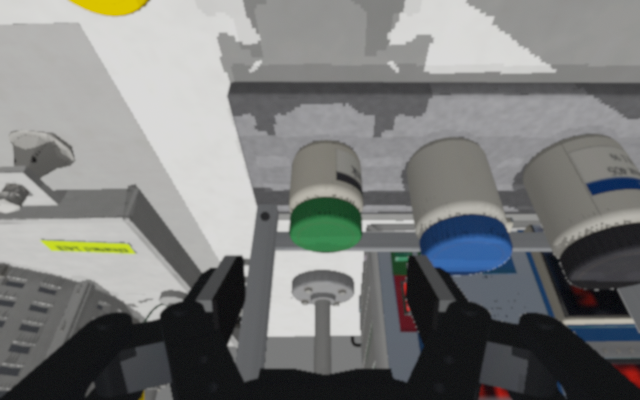

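View pics/s7.png

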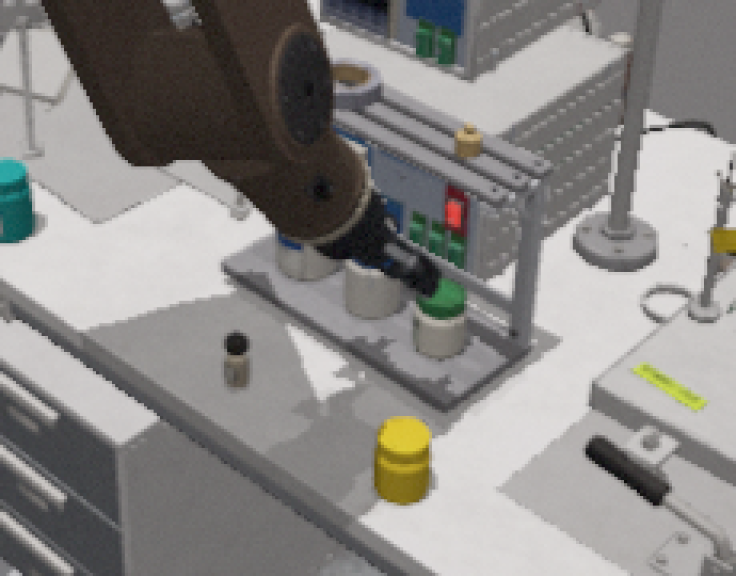

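The wrist view shows all three jars upright in line: green (326,195), blue (460,205), black (590,210). The scene view shows the gripper clear and the vial, tape and weight in place.

```bash
python3 -m handwheel '{"grip":[68,68,68,68],"travel":[[0,0,-20],[0,0,-15],[0,0,0],[0,0,0]],"angular":[[0,0,0],[0,0,0],[0,0,0],[0,0,0]]}'; python3 -c "
from rig import env
print(env.hand_in(),env.get_state()['contact_force'])"
```

```text
time_s: 33.35
eef_pos: [0.5329, -0.1636, 0.172]
ee_rot: [0.325, 0.017, 0.945, -0.006]
contact_force: [-0.3, 0.4, 0.3]
opening: 0.0676
the job is handed in; nothing more can be done
the job is handed in; nothing more can be done
```

The row is complete and handed in at about 33 s. The blue-lid middle jar stands to the right of the tall jar, and the green-lid small jar stands to the right of that. All three are upright on the row line. Both jars were carried upright with the tool leaning back 38° and lowered until I felt light contact.

- **Gap between tall and middle:** my two wrist views disagree slightly. It came out at 35.2 mm right after placing and 33.3 mm in the last view. In that last view the tall jar's outline had shifted by 2–3 pixels in the same direction, so the true gap is probably about 35 mm.
- **Gap between middle and small:** about 36 mm.
- **Straightness:** the jar centres fit one line to within about 1–2 mm.
- **Bystanders:** in the last scene view the vial, tape roll and weight looked where they were. I did not measure them again.
- **First try at the middle jar:** it stopped short at a joint limit (joint 4), with the jar standing between the open fingers. I backed out without gripping and came in from another direction.

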